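# Free the microscope stage: set the ratchet to loosen and swing the clamp open

## Task

A ratchet sits on the clamp bolt that holds the black microscope stage in its service fixture, set to tighten. Flip the ratchet's direction lever over to the loosening side, then swing the handle anticlockwise so that the clamp finger turns off the stage and comes firmly up against its stop post: feel for it, pressing with about 8 N at the middle of the grip and never more than 12. Turn the bolt only with the ratchet, never tighten it, leave the finger resting at the post with the lever still at loosen, and leave everything else where it stands.

Things in the scene. Friction and masses are not known exactly. Their poses are not given: they have to be found in the camera images.
- lever (a joint): direction lever on the ratchet's head, rad; 0 middle, positive anticlockwise from above. +0.35 (end stop) = loosen: drives the bolt anticlockwise only; the tab's free end then lies to the LEFT for someone looking along the handle from its end to the head. -0.35 = tighten (free end to the right), near where it starts. Stays where left; about 2 N at its end. Above 0.25 is set to loosen
- lever_tip (a point): on the lever's upright steel tab, 34 mm from its pivot, half-way up (105 mm above the table). Tab 7 mm thick, its rounded free end 10 mm thick and 42 mm from the pivot, 95 to 114 mm above the table; the head's flat top is at 94 mm. x runs along the tab from free end to pivot, z up
- lever_pivot (a point): lever's vertical pivot, at the height of lever_tip, 32 mm from the bolt axis along the handle. From it the tab points away from the handle, over the bolt. Turns with the lever
- handle_grip (a point): on the centre line of the handle, 135 mm from the bolt axis, 82 mm above the table, in the round black grip (22 mm across, 95 to 180 mm from the axis). x points outwards along the handle, z up, y the way it swings when loosening. The steel head is 60 mm across, 70 to 94 mm above the table. The handle swings level about the bolt axis and cannot be lifted off
- ratchet (a joint): swing of the handle about the bolt axis, rad, growing anticlockwise from above (loosening). At loosen it may swing up to 0.45 free before the pawl takes the bolt, then needs about 2 N at handle_grip; at the stop the push rises, about 0.5 N per mm: 7 N or more there is firmly home, about 8 N is right, above 12 N forces the post. Backwards it clicks freely
- bolt (a joint): turn of the clamp bolt with its clamp finger, rad; 0 is fully clamped, growing anticlockwise (loosening). The finger meets the stop post somewhere between 1.0 and 1.4. Under load the handle winds up to 0.2 further than the bolt
- clamp_tip (a point): on the centre line of the clamp finger, 48 mm from the bolt axis, 52 mm above the table, under the ratchet's head: a dark steel bar 14 mm wide and 11 mm tall that turns with the bolt and reaches 60 mm from its axis, at first over the lip of the black stage. x points outwards along the finger
- stop_post (a point): centre of the upright steel stop post at the height of the clamp finger; post 10 mm thick, 65 mm tall above the table, 50 mm from the bolt axis, slightly springy; the finger touches it when clamp_tip is 12 mm from this point
- fixture: service fixture: aluminium plate 180 x 290 x 16 mm carrying the black microscope stage (top 46 mm above the table). Origin on the bolt axis at table height; the plate reaches from y -55 to 235 mm, the stage from y 40 to 225 mm; x -90 to 90 mm
- objective_a: bare metal lens cylinder, 27 mm across and 40 mm tall, standing on the stage; bystander, origin under its middle
- eyepiece: black eyepiece, 42 mm across and 50 mm tall, standing on the stage; bystander, origin under its middle
- objective_b: bare metal lens cylinder, 27 mm across and 50 mm tall, on the table; bystander, origin under its middle
- slide_box: grey slide box 85 x 100 x 30 mm; bystander, origin under its middle
- oil_bottle: small amber bottle, 32 mm across and 60 mm tall; bystander, origin under its middle
- dish: glass dish, 90 mm across; bystander, origin under its middle
- lens_ring: dark ring, 44 mm across, 14 mm tall; bystander, origin under its middle
- screwdriver: screwdriver, 170 mm long; bystander, origin under its middle

How it is judged:
By the outcome, as a careful person would: the job done as asked, in the order asked, and still so for the second after the job is handed in, with the robot touching nothing.
It also fails if it takes over 64 s, if anything falls off the work surface, if the arm or the gripper's body presses on something with over 40 N, if the wrist force passes 120 N, or if a joint passes its speed limit or range.

## Robot

A 6-joint arm with a two-finger parallel gripper is mounted at the origin on the work surface. World frame = base frame: x ahead of the robot, y to its left, z up, the work surface at z = 0. Lengths are in m, angles in degrees, forces in N, time in s.
With the tool pointing down it reaches from about 0.35 to 0.875 m from the base axis. Payload 4.2 kg.
Tool frame: the origin (TCP) lies midway between the tips of the shut fingers; the grasp point (between the pads) lies 19 mm behind it; z points along the fingers, y is the line along which they close (so a half turn about z gives the same grasp; the last joint's range is limited). The gripper opens to 87 mm and grips with 3 to 60 N. Pads are 19 mm wide; open, the fingers measure 117 mm over their backs; the gripper's body (75 mm by 190 mm) begins 51 mm behind the grasp point.
Start: joints at [-48.61, 22.042, 0.453, 0, -68.411, -14.817], TCP at [0.28, -0.559, 0.223] pointing down, gripper open.
Joint ranges: [-179.83, 179.83], [-69.29, 118.12], [-61.27, 80.66], [-181.25, 117.63], [-171.15, -9.14], [-177.46, 177.46]. Speed limits (degrees/s): [159.86, 159.86, 180, 180, 180, 180].

## Interface

Orientations are given as a 3x3 rotation matrix whose columns are the frame's x, y, z axes.
In Python, from station import sense, capture, finish_job, silhouettes, landmark_of gives the robot as it stands.
- The arm moves only by the tool step_arm, never from a script. Its arguments are lists of equal length, an entry for each row: "linear": the shift along the tool's x, y, z in mm, a list of three; "delta_rot": the turn, a rotation vector about the tool's x, y, z in rad, a list of three; "grip": the finger opening in mm, from 0 to 87. A call has 1 to 10 rows; each row shifts and turns the commanded pose from where the row before left it, along the tool's axes as they then stand; what a row does not reach is not made up. A row lasts 1/8 s, in which the tool goes at most 62.5 mm and 10.7 degrees, less where a joint would pass 70% of its speed; a pose out of reach is approached as far as the arm can. A call with a gripper value outside its range is refused whole. The fingers move at their own pace and stop on an object; the grip force is fixed at half the most. Time passes only in rows, so rows that do not move let the fingers close. It gives the time, the measured TCP pose, the force, the opening and the grip force at its end, in the units of the state.
- sense(): the state, without advancing time (a new reading comes with each control period).
- capture(name): name is "scene" or "side" or "wrist"; returns a dict with "img" (384x512x3 uint8, red, green, blue), "fx", "fy", "cx", "cy" (pixels), "world_to_cam" (4x4, takes a point from world to camera coordinates); the wrist camera has in their place "mount" (4x4, takes a point from camera to tool coordinates, whose origin is the TCP and whose axes are the flange's). Camera axes: x right, y up, looking along -z (the intrinsics and any distortion apply to the point x, -y, -z); pixel columns grow to the right and rows downward; lengths in m; the calibration is good to about 2 mm. A picture is of the moment at which its call begins: read the wrist's pose just before it. There is no depth.
- finish_job(): hands the job in; it is judged then, once.
Trained networks look in the newest picture that a camera, given by its name, has taken for a name from the list of things; names that differ only in an ending like _2 or _b are one class to them, and where a whole thing is asked for, a point or a joint stands for the part that bears it (a point fixed in the world has none). Each returns a list of dicts, best first, with "score" (0 to 1); they miss things now and then, are a little off and sometimes report something else, mostly with a low value. They report only what shows in the picture. A call takes as long as a camera call.
- silhouettes(camera, label): "mask" (384x512 bool, what is visible of it) and "point" ([column, row] in pixels, amid what is visible of it).
- landmark_of(camera, label): "point" ([column, row] in pixels: a listed point, or the origin of a listed thing).
The state is a dict: "time_s": time; "joints": joint angles; "joint_velocities": joint speeds; "effort": joint torques, N m; "tcp_pos": TCP position; "ee_rot": TCP orientation; "wrist_force": force on the tool from outside, world axes, zero at the start; "moment": the same for the moment, N m; "gripper_width": opening from 0.0 (shut) to 1.0 (fully open); "gripper_force": force on a finger pad.
Only numpy, scipy, OpenCV 4.12 (cv2) and the standard library are available. Lean on these libraries where they do the work, as an engineer would, in place of code of your own. Each camera call takes 0.05 s, during which the arm holds its last target. There are 200 camera calls.

## Working session

There is one attempt and no reset: what is moved stays moved. The work goes in short steps, Python scripts to look and compute and a tool call to move; the robot and the scene stay as the last step left them, time stands still between calls to the robot, and variables do not carry over. Pictures are saved under pics/ and viewed, at most 10 in all, crops included, and the job is handed in when it is done.

Besides the shell and the picture viewer there is one more tool, called after "Request:" in YAML: its name, and indented under it one key for each argument. step_arm: Moves the arm, as the interface text tells. Its arguments: {"type":"object","properties":{"linear":{"type":"array"},"delta_rot":{"type":"array"},"grip":{"type":"array"}},"required":["linear","delta_rot","grip"]}

```bash
mkdir -p pics; cat > h.py <<'E'
import numpy as np, cv2, json
from station import *
def ray(c,px):
    M=np.linalg.inv(c["world_to_cam"]); d=np.array([(px[0]-c["cx"])/c["fx"],-(px[1]-c["cy"])/c["fy"],-1])
    return M[:3,3], M[:3,:3]@d
def at_z(c,px,z):
    o,d=ray(c,px); return o+d*(z-o[2])/d[2]
def tri(c1,p1,c2,p2):
    o1,d1=ray(c1,p1);o2,d2=ray(c2,p2)
    A=np.stack([d1,-d2],1); t=np.linalg.lstsq(A,o2-o1,rcond=None)[0]
    a=o1+t[0]*d1;b=o2+t[1]*d2
    return (a+b)/2,np.linalg.norm(a-b)
E
python3 - <<'E'
from h import *
C={}
for n in("scene","side"):
    C[n]=capture(n); cv2.imwrite(f"pics/{n}0.png",C[n]["img"][...,::-1])
    print(n,[k for k in C[n]], np.linalg.inv(C[n]["world_to_cam"])[:3,3])
Z=dict(lever_tip=.105,lever_pivot=.105,handle_grip=.082,clamp_tip=.052,stop_post=.052,fixture=0)
for l,z in Z.items():
    P={}
    for n in C:
        r=landmark_of(n,l)
        if r: P[n]=r[0]["point"]; print(l,n,[(np.round(q["point"],1).tolist(),round(q["score"],2)) for q in r[:2]],at_z(C[n],P[n],z).round(4))
    if len(P)==2: print('  tri',tri(C["scene"],P["scene"],C["side"],P["side"]))
E
python3 - <<'E'
import cv2,numpy as np
E
```

```text
scene ['img', 'fx', 'fy', 'cx', 'cy', 'world_to_cam'] [0.98004544 0.64556449 0.84163055]
side ['img', 'fx', 'fy', 'cx', 'cy', 'world_to_cam'] [ 0.50679359 -1.0153568   0.90050644]
lever_tip scene [([262.2, 182.8], 0.48)] [0.5469 0.0432 0.105 ]
lever_tip side [([219.2, 150.4], 0.6), ([247.3, 192.2], 0.39)] [0.4419 0.3084 0.105 ]
  tri (array([0.51648603, 0.10495594, 0.19175926]), np.float64(0.14414870728184562))
lever_pivot scene [([259.0, 182.8], 0.74), ([245.7, 159.1], 0.71)] [0.5536 0.038  0.105 ]
lever_pivot side [([245.2, 197.7], 0.61), ([324.0, 237.9], 0.38)] [0.5329 0.0195 0.105 ]
  tri (array([0.53961135, 0.028992  , 0.09407878]), np.float64(0.014027940059529509))
handle_grip scene [([249.6, 155.2], 0.83)] [ 0.4937 -0.0904  0.082 ]
handle_grip side [([233.2, 225.1], 0.94)] [ 0.4952 -0.0848  0.082 ]
  tri (array([ 0.49533247, -0.08782246,  0.08461236]), np.float64(0.00015789964093758315))
clamp_tip scene [([276.0, 207.1], 0.63)] [0.5418 0.0963 0.052 ]
clamp_tip side [([234.5, 318.0], 0.54)] [ 0.4994 -0.3932  0.052 ]
  tri (array([ 0.43772436, -0.1304561 , -0.25860628]), np.float64(0.13044843051855565))
stop_post scene [([277.2, 184.7], 0.6)] [0.4869 0.0319 0.052 ]
stop_post side [([230.9, 208.9], 0.55)] [0.487 0.029 0.052]
  tri (array([0.48657474, 0.03091021, 0.05069756]), np.float64(0.0008483193028760592))
fixture scene [([266.2, 209.0], 0.85)] [0.5394 0.0487 0.    ]
fixture side [([249.6, 214.0], 0.57)] [0.5496 0.0649 0.    ]
  tri (array([0.54694174, 0.05518347, 0.00933408]), np.float64(0.004947127140091331))
```

```bash
python3 - <<'E'
import cv2
a=cv2.imread("pics/scene0.png")[110:260,180:340];b=cv2.imread("pics/side0.png")[120:270,170:330]
f=lambda i:cv2.resize(i,(400,375),interpolation=cv2.INTER_CUBIC)
cv2.imwrite("pics/crop0.png",cv2.hconcat([f(a),f(b)]))
E
```

```text
(no output)
```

View pics/scene0.png

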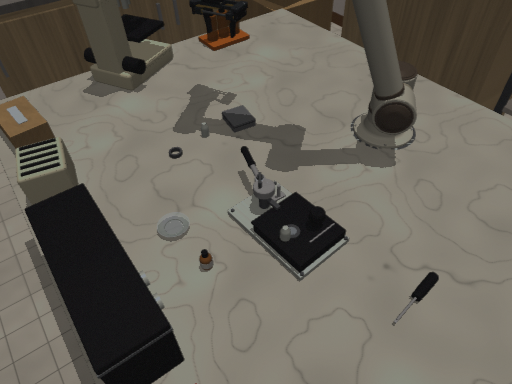

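View pics/crop0.png

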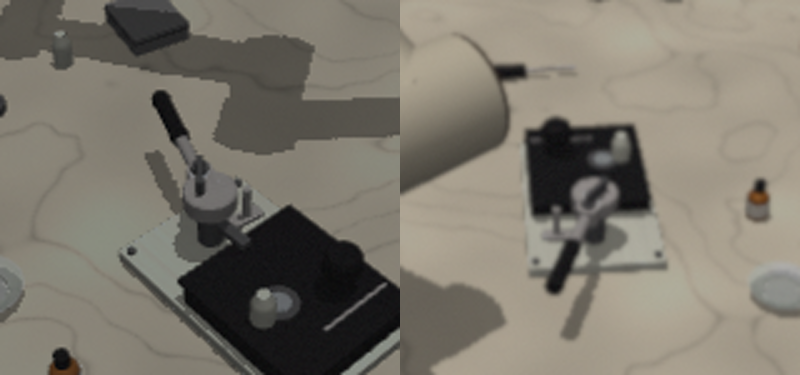

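The scene view shows the head at about (264,188), the handle pointing up-left to the grip at (250,156), the clamp finger over the stage at (275,205) and the post at (278,190). The tab leans right in the side view (tighten).

```bash
python3 - <<'E'
from h import *
C={n:capture(n) for n in("scene","side")}
a=at_z(C["scene"],(264,187.5),.092);b=at_z(C["side"],(248,198),.092);print(a,b)
g=np.array([.4950,-.0878]);p=np.array([.4868,.0309]);
from scipy.optimize import least_squares
s=least_squares(lambda q:[np.hypot(*(q-g))-.135,np.hypot(*(q-p))-.05,*(.5*(q-a[:2])),*(.5*(q-b[:2]))],a[:2]);B=s.x;print(B,s.fun)
print("handle ang",np.degrees(np.arctan2(*(g-B)[::-1])))
s=sense();print(s["tcp_pos"],s["ee_rot"],s["wrist_force"])
w=capture("wrist");print(w["mount"],w["fx"],w["cx"])
for l,z in dict(objective_a=.046,eyepiece=.046,objective_b=0,slide_box=0,oil_bottle=0,dish=0).items():
    r=landmark_of("scene",l)
    print(l,[(at_z(C["scene"],q["point"],z).round(3)[:2],round(q["score"],2)) for q in r[:2]])
E
```

```text
[0.5461255 0.0496947 0.092    ] [0.54231061 0.03472609 0.092     ]
[0.53863166 0.04041378] [ 0.00043446  0.00269756 -0.00374692 -0.00464046 -0.00183948  0.00284384]
handle ang -108.7936428344509
[ 0.27959289 -0.55894082  0.22255888] [[-8.94367680e-01 -4.47332597e-01 -1.35513114e-06]
 [-4.47332597e-01  8.94367680e-01  5.26859666e-07]
 [ 9.76303991e-07  1.07740059e-06 -1.00000000e+00]] [-0.29487992 -0.63347868  0.21979049]
[[ 9.52391505e-04  9.55314893e-01  2.95588478e-01  8.15292683e-02]
 [ 9.99999545e-01 -8.94031009e-04 -3.32590548e-04  1.87749956e-03]
 [-5.34634389e-05  2.95588660e-01 -9.55315310e-01 -1.61340144e-01]
 [ 0.00000000e+00  0.00000000e+00  0.00000000e+00  1.00000000e+00]] 328.1857639398818 255.62375954155786
objective_a [(array([ 0.524, -0.292]), 0.45), (array([0.581, 0.189]), 0.42)]
eyepiece [(array([0.49 , 0.197]), 0.69), (array([0.56 , 0.074]), 0.16)]
objective_b [(array([ 0.498, -0.346]), 0.45), (array([0.558, 0.163]), 0.42)]
slide_box [(array([ 0.372, -0.35 ]), 0.92)]
oil_bottle [(array([0.765, 0.107]), 0.45)]
dish [(array([ 0.786, -0.052]), 0.63)]
```

Request:
step_arm:
  linear:
    - [-50, 36.5, 2]
    - [-50, 36.5, 2]
    - [-50, 36.5, 2]
    - [-50, 36.5, 2]
    - [-50, 36.5, 2]
    - [-50, 36.5, 2]
    - [-50, 36.5, 2]
    - [-50, 36.5, 2]
    - [-50, 36.5, 2]
    - [-50, 36.5, 2]
  delta_rot:
    - [0, 0, 0]
    - [0, 0, 0]
    - [0, 0, 0]
    - [0, 0, 0]
    - [0, 0, 0]
    - [0, 0, 0]
    - [0, 0, 0]
    - [0, 0, 0]
    - [0, 0, 0]
    - [0, 0, 0]
  grip: [0, 0, 0, 0, 0, 0, 0, 0, 0, 0]

```text
time_s: 2.4
tcp_pos: [0.5643, -0.0068, 0.2029]
ee_rot: [[-0.894, -0.448, 0.001], [-0.448, 0.894, -0.0], [-0.001, -0.0, -1.0]]
wrist_force: [0.5, -0.9, 0.4]
gripper_width: 0.02
gripper_force: 0.0
```

Request:
step_arm:
  linear:
    - [-30, 24, 2]
    - [0, 0, 0]
    - [0, 0, 0]
    - [0, 0, 0]
    - [0, 0, 0]
    - [0, 0, 0]
  delta_rot:
    - [0, 0, 0]
    - [0, 0, -0.156]
    - [0, 0, -0.156]
    - [0, 0, -0.156]
    - [0, 0, -0.156]
    - [0, 0, -0.154]
  grip: [0, 0, 0, 0, 0, 0]

```text
time_s: 3.15
tcp_pos: [0.5796, 0.0261, 0.2006]
ee_rot: [[-0.318, -0.948, 0.0], [-0.948, 0.318, -0.0], [-0.0, -0.0, -1.0]]
wrist_force: [0.3, -0.2, 0.3]
gripper_width: 0.009
gripper_force: 0.0
```

```bash
cat >> h.py <<'E'
def wcap():
    s=sense(); c=capture("wrist"); T=np.eye(4);T[:3,:3]=s["ee_rot"];T[:3,3]=s["tcp_pos"]
    c["world_to_cam"]=np.linalg.inv(T@c["mount"]); return s,c
E
python3 - <<'E'
from h import *
s,c=wcap();print(s["tcp_pos"],s["ee_rot"][:,:2] if hasattr(s["ee_rot"],'shape') else s["ee_rot"],s["wrist_force"],s["joints"],s["time_s"])
cv2.imwrite("pics/w1.png",c["img"][...,::-1])
for l,z in dict(lever_tip=.105,lever_pivot=.105,handle_grip=.082,clamp_tip=.052,stop_post=.052,fixture=0).items():
    print(l,[(np.round(q["point"],1).tolist(),round(q["score"],2),at_z(c,q["point"],z).round(4)[:2]) for q in landmark_of("wrist",l)[:2]])
E
```

```text
[0.57961218 0.02606968 0.20059007] [[-3.18190975e-01 -9.48026634e-01]
 [-9.48026636e-01  3.18190974e-01]
 [-5.39938291e-07 -6.78531225e-05]] [ 0.25785936 -0.15708119  0.288134  ] [ 1.85638098e+01  1.86404866e+01 -7.95291129e+00  2.59607428e-03
 -6.34034834e+01 -3.71185300e+01] 3.15
lever_tip []
lever_pivot [([303.5, 153.3], 0.86, array([0.5328, 0.0103]))]
handle_grip [([304.5, 12.0], 0.64, array([ 0.5   , -0.0896])), ([314.2, 218.4], 0.48, array([0.5384, 0.0771]))]
clamp_tip [([312.3, 218.0], 0.64, array([0.5386, 0.0897]))]
stop_post [([348.3, 161.7], 0.67, array([0.4899, 0.0443]))]
fixture [([292.1, 164.5], 0.7, array([0.5403, 0.0431])), ([313.7, 215.5], 0.36, array([0.5337, 0.1106]))]
```

View pics/w1.png

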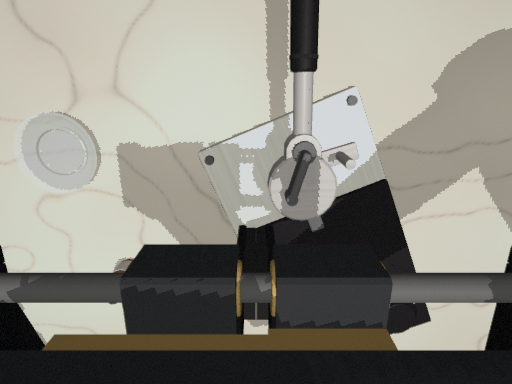

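Wrist view: handle runs up column 304, head centred at (303,187), pivot (304,151), tab free end at (291,198), post (348,160); the tab must go to image right (tool +y).

```bash
python3 - <<'E'
from h import *
s,c=wcap();R=np.array(s["ee_rot"]);t=np.array(s["tcp_pos"])
for n,p,z in [("pivot",(304.5,150.5),.114),("free",(291,199),.114),("head",(303,186),.094),("handle far",(304.5,40),.093),("handle shaft",(303.5,100),.088),("post top",(343,154),.065)]:
    q=at_z(c,p,z);print(n,q.round(4),"tool mm",(R.T@(q-t)*1000).round(1))
E
```

```text
pivot [0.5321 0.0066 0.114 ] tool mm [33.8 38.7 86.6]
free [0.5533 0.0408 0.114 ] tool mm [-5.4 29.7 86.6]
head [0.5402 0.0402 0.094 ] tool mm [ -0.6  41.8 106.6]
handle far [ 0.5066 -0.0693  0.093 ] tool mm [113.9  38.1 107.6]
handle shaft [ 0.5191 -0.0273  0.088 ] tool mm [ 70.1  40.  112.6]
post top [0.4955 0.0323 0.065 ] tool mm [ 21.4  81.6 135.6]
```

Request:
step_arm:
  linear:
    - [-2, 0, 40]
    - [-2, 0, 40]
    - [0, 0, 20]
    - [0, 0, 0]
    - [0, 5, 0]
    - [0, 3, 0]
    - [0, 3, 0]
    - [0, 0, 0]
  delta_rot:
    - [0, 0, 0]
    - [0, 0, 0]
    - [0, 0, 0]
    - [0, 0, 0]
    - [0, 0, 0]
    - [0, 0, 0]
    - [0, 0, 0]
    - [0, 0, 0]
  grip: [0, 0, 0, 0, 0, 0, 0, 0]

```text
time_s: 4.55
tcp_pos: [0.5704, 0.0336, 0.1012]
ee_rot: [[-0.323, -0.946, 0.001], [-0.946, 0.323, 0.0], [-0.001, -0.001, -1.0]]
wrist_force: [0.0, 0.4, 0.1]
gripper_width: 0.004
gripper_force: 0.0
```

Request:
step_arm:
  linear:
    - [0, 3, 0]
    - [0, 3, 0]
    - [0, 3, 0]
    - [0, 0, 0]
  delta_rot:
    - [0, 0, 0]
    - [0, 0, 0]
    - [0, 0, 0]
    - [0, 0, 0]
  grip: [0, 0, 0, 0]

```text
time_s: 5.05
tcp_pos: [0.5623, 0.0366, 0.1009]
ee_rot: [[-0.323, -0.947, 0.001], [-0.947, 0.323, 0.0], [-0.001, -0.001, -1.0]]
wrist_force: [0.5, 1.4, 0.1]
gripper_width: 0.008
gripper_force: 0.8
```

Request:
step_arm:
  linear:
    - [0, 3, 0]
    - [0, 3, 0]
    - [0, 2, 0]
    - [0, 0, 0]
  delta_rot:
    - [0, 0, 0]
    - [0, 0, 0]
    - [0, 0, 0]
    - [0, 0, 0]
  grip: [0, 0, 0, 0]

```text
time_s: 5.55
tcp_pos: [0.5538, 0.0388, 0.1004]
ee_rot: [[-0.323, -0.946, -0.001], [-0.946, 0.323, -0.0], [0.001, 0.001, -1.0]]
wrist_force: [0.8, 0.6, 0.7]
gripper_width: 0.006
gripper_force: 0.4
```

Request:
step_arm:
  linear:
    - [0, 2, 0]
    - [0, 0, 0]
  delta_rot:
    - [0, 0, 0]
    - [0, 0, 0]
  grip: [0, 0]

```text
time_s: 5.8
tcp_pos: [0.5522, 0.0393, 0.1005]
ee_rot: [[-0.323, -0.946, -0.0], [-0.946, 0.323, -0.0], [0.0, 0.0, -1.0]]
wrist_force: [2.3, -1.0, -0.5]
gripper_width: 0.005
gripper_force: 0.8
```

```bash
python3 - <<'E'
from h import *
s,c=wcap();print(s["tcp_pos"],np.array(s["ee_rot"]).T@s["wrist_force"])
cv2.imwrite("pics/w2.png",c["img"][...,::-1])
E
```

```text
[0.55224078 0.03934818 0.10046519] [ 0.15522149 -2.49758401  0.47476038]
```

View pics/w2.png

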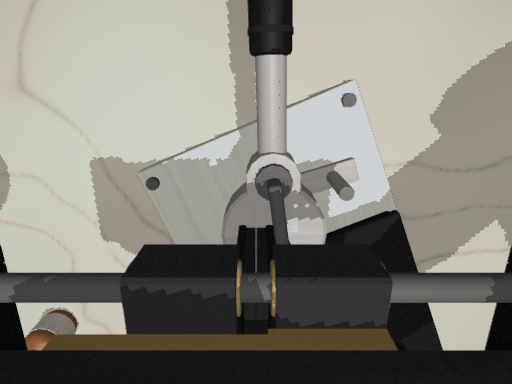

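The tab (pivot at (271,182), running to (280,240)) is past the middle, about +0.15; the fingers are thinner than thought, so I push on.

Request:
step_arm:
  linear:
    - [0, 2, 0]
    - [0, 2, 0]
    - [0, 0, 0]
  delta_rot:
    - [0, 0, 0]
    - [0, 0, 0]
    - [0, 0, 0]
  grip: [0, 0, 0]

```text
time_s: 6.22
tcp_pos: [0.5483, 0.0407, 0.1005]
ee_rot: [[-0.323, -0.946, -0.001], [-0.946, 0.323, -0.0], [0.0, 0.001, -1.0]]
wrist_force: [2.1, -1.4, 0.1]
gripper_width: 0.01
gripper_force: 0.7
```

Request:
step_arm:
  linear:
    - [0, 2, 0]
    - [0, 0, 0]
  delta_rot:
    - [0, 0, 0]
    - [0, 0, 0]
  grip: [0, 0]

```text
time_s: 6.48
tcp_pos: [0.5467, 0.0415, 0.1006]
ee_rot: [[-0.323, -0.946, -0.0], [-0.946, 0.323, 0.0], [-0.0, 0.0, -1.0]]
wrist_force: [1.3, -1.1, -0.8]
gripper_width: 0.008
gripper_force: 0.9
```

Request:
step_arm:
  linear:
    - [0, 1, 0]
    - [0, 0, 0]
  delta_rot:
    - [0, 0, 0]
    - [0, 0, 0]
  grip: [0, 0]

```text
time_s: 6.72
tcp_pos: [0.5465, 0.0418, 0.1007]
ee_rot: [[-0.323, -0.946, 0.001], [-0.946, 0.323, 0.0], [-0.001, -0.001, -1.0]]
wrist_force: [4.9, -2.3, -1.0]
gripper_width: 0.001
gripper_force: 1.9
```

```bash
python3 - <<'E'
from h import *
s,c=wcap();print(s["tcp_pos"],np.array(s["ee_rot"]).T@s["wrist_force"])
cv2.imwrite("pics/w3.png",cv2.resize(c["img"][130:280,180:380,::-1],None,fx=3,fy=3))
E
```

```text
[0.54649871 0.04181428 0.10071279] [ 0.6381693  -5.35420595  1.00349606]
```

View pics/w3.png

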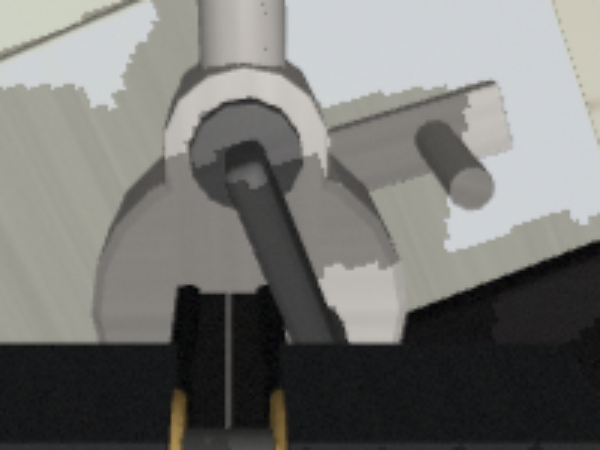

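Force rose to 5.4 N with the tab running from (245,155) to (330,340) in the crop, so it's at its end stop. Now back off and go to the handle.

Request:
step_arm:
  linear:
    - [0, -10, 0]
    - [0, 0, -20]
    - [0, 0, -20]
    - [46, 14, 0]
    - [46, 14, 0]
    - [46, 14, 0]
    - [0, 0, 0]
    - [0, 0, 40]
    - [0, 0, 35]
    - [0, 0, 0]
  delta_rot:
    - [0, 0, 0]
    - [0, 0, 0]
    - [0, 0, 0]
    - [0, 0, 0]
    - [0, 0, 0]
    - [0, 0, 0]
    - [0, 0, 0]
    - [0, 0, 0]
    - [0, 0, 0]
    - [0, 0, 0]
  grip: [0, 0, 0, 0, 0, 0, 0, 0, 0, 0]

```text
time_s: 8.02
tcp_pos: [0.4691, -0.0783, 0.0633]
ee_rot: [[-0.323, -0.946, -0.007], [-0.946, 0.323, -0.001], [0.003, 0.007, -1.0]]
wrist_force: [0.6, 0.4, 0.6]
gripper_width: 0.006
gripper_force: 0.0
```

```bash
cat > arc.py <<'E'
import sys
from h import *
# state in handle terms: B bolt; k = pusher centre offset behind handle line (mm)
B=np.array([.5400,.0402])
s=sense();R=np.array(s["ee_rot"]);t=np.array(s["tcp_pos"])
d=t[:2]-B; yaw=np.arctan2(R[1,0],R[0,0]); r=R[:2,:2].T@d*1000
print("t",s["time_s"],"tool yaw",round(np.degrees(yaw),2),"bolt->tcp in tool xy mm",r.round(1),"z",t[2].round(4),"F tool",(R.T@s["wrist_force"]).round(2),"joints",np.round(s["joints"],0))
E
python3 arc.py
```

```text
t 8.025 tool yaw -108.86 bolt->tcp in tool xy mm [135.1  28.8] z 0.0633 F tool [-0.53 -0.41 -0.58] joints [ 10.  19. -32.  -0. -40. -29.]
```

Request:
step_arm:
  linear:
    - [0, -7, 0]
    - [0.6, -6.8, 0]
    - [1.3, -13.6, 0]
    - [1.3, -13.6, 0]
    - [1.3, -13.6, 0]
    - [1.3, -13.6, 0]
    - [1.3, -13.6, 0]
    - [1.3, -13.6, 0]
    - [0.8, -6.8, 0]
    - [0, 0, 0]
  delta_rot:
    - [0, 0, 0]
    - [0, 0, -0.05]
    - [0, 0, -0.1]
    - [0, 0, -0.1]
    - [0, 0, -0.1]
    - [0, 0, -0.1]
    - [0, 0, -0.1]
    - [0, 0, -0.1]
    - [0, 0, -0.05]
    - [0, 0, 0]
  grip: [0, 0, 0, 0, 0, 0, 0, 0, 0, 0]

```text
time_s: 9.28
tcp_pos: [0.5717, -0.0923, 0.067]
ee_rot: [[0.362, -0.932, 0.002], [-0.932, -0.362, -0.0], [0.001, -0.001, -1.0]]
wrist_force: [-0.8, -1.7, 1.1]
gripper_width: 0.006
gripper_force: 0.8
```

```bash
python3 arc.py; python3 - <<'E'
from h import *
s,c=wcap();d=capture("side")
cv2.imwrite("pics/w4.png",cv2.hconcat([c["img"][...,::-1],cv2.resize(d["img"][130:260,170:330,::-1],(288,234)).copy() if 0 else cv2.copyMakeBorder(cv2.resize(d["img"][130:260,170:330,::-1],(288,234)),0,150,0,0,0)]))
E
```

```text
t 9.275 tool yaw -68.77 bolt->tcp in tool xy mm [135.   18.4] z 0.067 F tool [ 1.27  1.3  -1.05] joints [  7.  27. -17.   0. -46.  14.]
```

View pics/w4.png

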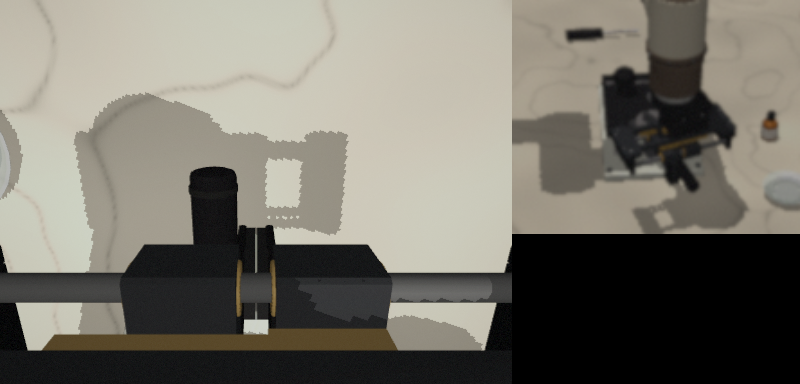

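The grip stands at (213,205), just left of the shut fingers, following them well; the swing is at about 0.7 rad.

Request:
step_arm:
  linear:
    - [0.7, -6.8, 0]
    - [0.7, -6.8, 0]
    - [0.7, -6.8, 0]
    - [0.7, -6.8, 0]
    - [0.7, -6.8, 0]
    - [0, 0, 0]
  delta_rot:
    - [0, 0, -0.05]
    - [0, 0, -0.05]
    - [0, 0, -0.05]
    - [0, 0, -0.05]
    - [0, 0, -0.05]
    - [0, 0, 0]
  grip: [0, 0, 0, 0, 0, 0]

```text
time_s: 10.12
tcp_pos: [0.603, -0.08, 0.0661]
ee_rot: [[0.581, -0.814, 0.001], [-0.814, -0.581, -0.0], [0.001, -0.001, -1.0]]
wrist_force: [-0.1, -2.1, -0.1]
gripper_width: 0.004
gripper_force: 0.9
```

```bash
python3 arc.py
```

```text
t 10.125 tool yaw -54.47 bolt->tcp in tool xy mm [134.4  18.6] z 0.0661 F tool [1.61 1.3  0.06] joints [  8.  29. -13.   0. -48.  28.]
```

Request:
step_arm:
  linear:
    - [0.7, -6.8, 0]
    - [0.7, -6.8, 0]
    - [0.7, -6.8, 0]
    - [0, 0, 0]
  delta_rot:
    - [0, 0, -0.05]
    - [0, 0, -0.05]
    - [0, 0, -0.05]
    - [0, 0, 0]
  grip: [0, 0, 0, 0]

```text
time_s: 10.62
tcp_pos: [0.6201, -0.0689, 0.0659]
ee_rot: [[0.696, -0.718, 0.001], [-0.718, -0.696, 0.0], [0.001, -0.001, -1.0]]
wrist_force: [-0.1, -1.8, 0.0]
gripper_width: 0.008
gripper_force: 0.9
```

```bash
python3 arc.py
```

```text
t 10.625 tool yaw -45.91 bolt->tcp in tool xy mm [134.1  18.4] z 0.0659 F tool [ 1.19  1.31 -0.03] joints [  9.  30. -11.   0. -49.  36.]
```

Request:
step_arm:
  linear:
    - [0.8, -6.8, 0]
    - [0.8, -6.8, 0]
    - [0, 0, 0]
  delta_rot:
    - [0, 0, -0.05]
    - [0, 0, -0.05]
    - [0, 0, 0]
  grip: [0, 0, 0]

```text
time_s: 11.0
tcp_pos: [0.6306, -0.0602, 0.0658]
ee_rot: [[0.764, -0.645, 0.001], [-0.645, -0.764, 0.0], [0.0, -0.001, -1.0]]
wrist_force: [-0.0, -3.3, 0.5]
gripper_width: 0.006
gripper_force: 1.0
```

```bash
python3 arc.py
```

```text
t 11.0 tool yaw -40.18 bolt->tcp in tool xy mm [134.   18.2] z 0.0658 F tool [ 2.13  2.58 -0.49] joints [  9.  31.  -9.  -0. -50.  41.]
```

Request:
step_arm:
  linear:
    - [0.8, -6.8, 0]
    - [0.8, -6.8, 0]
    - [0, 0, 0]
  delta_rot:
    - [0, 0, -0.05]
    - [0, 0, -0.05]
    - [0, 0, 0]
  grip: [0, 0, 0]

```text
time_s: 11.38
tcp_pos: [0.6403, -0.0505, 0.0657]
ee_rot: [[0.825, -0.566, 0.001], [-0.566, -0.825, 0.0], [0.0, -0.0, -1.0]]
wrist_force: [0.3, -1.9, 0.2]
gripper_width: 0.005
gripper_force: 1.0
```

```bash
python3 arc.py
```

```text
t 11.375 tool yaw -34.46 bolt->tcp in tool xy mm [134.   18.1] z 0.0657 F tool [ 1.3   1.37 -0.18] joints [ 10.  32.  -8.  -0. -50.  46.]
```

Request:
step_arm:
  linear:
    - [0.8, -6.8, 0]
    - [0, 0, 0]
  delta_rot:
    - [0, 0, -0.05]
    - [0, 0, 0]
  grip: [0, 0]

```text
time_s: 11.62
tcp_pos: [0.6443, -0.046, 0.0657]
ee_rot: [[0.852, -0.524, -0.0], [-0.524, -0.852, -0.001], [-0.0, 0.001, -1.0]]
wrist_force: [-1.2, -4.5, 2.1]
gripper_width: 0.009
gripper_force: 2.2
```

```bash
python3 arc.py
```

```text
t 11.625 tool yaw -31.61 bolt->tcp in tool xy mm [134.   18.7] z 0.0657 F tool [ 1.32  4.43 -2.08] joints [ 10.  32.  -7.   0. -51.  48.]
```

Request:
step_arm:
  linear:
    - [0, 0, 0]
    - [0, 0, 0]
  delta_rot:
    - [0, 0, 0]
    - [0, 0, 0]
  grip: [0, 0]

```text
time_s: 11.88
tcp_pos: [0.6443, -0.046, 0.0657]
ee_rot: [[0.852, -0.524, -0.0], [-0.524, -0.852, -0.0], [-0.0, 0.001, -1.0]]
wrist_force: [-1.8, -5.6, 2.2]
gripper_width: 0.005
gripper_force: 2.5
```

```bash
python3 arc.py
```

```text
t 11.875 tool yaw -31.57 bolt->tcp in tool xy mm [134.   18.9] z 0.0657 F tool [ 1.41  5.77 -2.22] joints [ 10.  32.  -7.   0. -51.  48.]
```

Request:
step_arm:
  linear:
    - [0.2, -2, 0]
    - [0, 0, 0]
    - [0, 0, 0]
  delta_rot:
    - [0, 0, -0.015]
    - [0, 0, 0]
    - [0, 0, 0]
  grip: [0, 0, 0]

```text
time_s: 12.25
tcp_pos: [0.6455, -0.0446, 0.0657]
ee_rot: [[0.86, -0.511, -0.0], [-0.511, -0.86, -0.001], [-0.0, 0.001, -1.0]]
wrist_force: [-1.4, -5.5, 1.2]
gripper_width: 0.005
gripper_force: 2.7
```

```bash
python3 arc.py
```

```text
t 12.25 tool yaw -30.72 bolt->tcp in tool xy mm [134.  19.] z 0.0657 F tool [ 1.59  5.44 -1.22] joints [ 10.  32.  -7.   0. -51.  49.]
```

Request:
step_arm:
  linear:
    - [0.2, -2, 0]
    - [0, 0, 0]
    - [0, 0, 0]
  delta_rot:
    - [0, 0, -0.015]
    - [0, 0, 0]
    - [0, 0, 0]
  grip: [0, 0, 0]

```text
time_s: 12.62
tcp_pos: [0.6467, -0.0432, 0.0657]
ee_rot: [[0.867, -0.498, -0.001], [-0.498, -0.867, -0.001], [-0.0, 0.001, -1.0]]
wrist_force: [-0.7, -6.2, 2.0]
gripper_width: 0.005
gripper_force: 3.1
```

```bash
python3 arc.py
```

```text
t 12.625 tool yaw -29.86 bolt->tcp in tool xy mm [134.   19.2] z 0.0657 F tool [ 2.54  5.74 -2.04] joints [ 10.  32.  -7.   0. -51.  50.]
```

Request:
step_arm:
  linear:
    - [0.2, -2, 0]
    - [0, 0, 0]
    - [0, 0, 0]
  delta_rot:
    - [0, 0, -0.015]
    - [0, 0, 0]
    - [0, 0, 0]
  grip: [0, 0, 0]

```text
time_s: 13.0
tcp_pos: [0.6477, -0.0419, 0.0657]
ee_rot: [[0.875, -0.485, -0.001], [-0.485, -0.875, -0.001], [-0.0, 0.002, -1.0]]
wrist_force: [-1.4, -7.8, 2.3]
gripper_width: 0.007
gripper_force: 3.5
```

```bash
python3 arc.py
```

```text
t 13.0 tool yaw -29.01 bolt->tcp in tool xy mm [134.   19.5] z 0.0657 F tool [ 2.49  7.49 -2.29] joints [ 11.  32.  -7.   0. -51.  50.]
```

Request:
step_arm:
  linear:
    - [0.1, -1.4, 0]
    - [0, 0, 0]
  delta_rot:
    - [0, 0, -0.01]
    - [0, 0, 0]
  grip: [0, 0]

```text
time_s: 13.25
tcp_pos: [0.6484, -0.041, 0.0657]
ee_rot: [[0.879, -0.476, -0.001], [-0.476, -0.879, -0.002], [-0.0, 0.002, -1.0]]
wrist_force: [-0.7, -8.5, 2.4]
gripper_width: 0.005
gripper_force: 3.8
```

```bash
python3 arc.py
```

```text
t 13.25 tool yaw -28.44 bolt->tcp in tool xy mm [134.   19.7] z 0.0657 F tool [ 3.39  7.82 -2.39] joints [ 11.  32.  -7.   0. -51.  51.]
```

Request:
step_arm:
  linear:
    - [0, 0, 0]
    - [0, 0, 0]
  delta_rot:
    - [0, 0, 0]
    - [0, 0, 0]
  grip: [0, 0]

```text
time_s: 13.5
tcp_pos: [0.6484, -0.041, 0.0657]
ee_rot: [[0.879, -0.476, -0.001], [-0.476, -0.879, -0.001], [-0.0, 0.002, -1.0]]
wrist_force: [-1.1, -8.0, 1.4]
gripper_width: 0.005
gripper_force: 3.8
```

```bash
python3 arc.py; python3 - <<'E'
from h import *
for n in("scene","side"):
    c=capture(n); cv2.imwrite(f"pics/{n}5.png",c["img"][...,::-1])
    for l,z in dict(clamp_tip=.052,stop_post=.052,handle_grip=.082).items():
        print(n,l,[(at_z(c,q["point"],z).round(4)[:2],round(q["score"],2)) for q in landmark_of(n,l)[:2]])
E
```

```text
t 13.5 tool yaw -28.44 bolt->tcp in tool xy mm [134.   19.7] z 0.0657 F tool [ 2.84  7.53 -1.42] joints [ 11.  32.  -7.   0. -51.  51.]
scene clamp_tip [(array([0.4928, 0.0577]), 0.54)]
scene stop_post [(array([0.4857, 0.0399]), 0.56)]
scene handle_grip []
side clamp_tip [(array([0.496 , 0.0488]), 0.51)]
side stop_post [(array([0.4918, 0.0425]), 0.55), (array([ 0.4996, -0.3923]), 0.42)]
side handle_grip [(array([ 0.659 , -0.0096]), 0.71), (array([0.5386, 0.0644]), 0.62)]
```

Request:
step_arm:
  linear:
    - [0, -1, 0]
    - [0, 0, 0]
    - [0, 0, 0]
    - [0, 0, 0]
  delta_rot:
    - [0, 0, 0]
    - [0, 0, 0]
    - [0, 0, 0]
    - [0, 0, 0]
  grip: [0, 0, 0, 0]

```text
time_s: 14.4
tcp_pos: [0.6488, -0.0403, 0.0657]
ee_rot: [[0.879, -0.476, -0.001], [-0.476, -0.879, -0.002], [-0.0, 0.002, -1.0]]
wrist_force: [-1.1, -9.2, 2.7]
gripper_width: 0.004
gripper_force: 4.1
```

```bash
python3 arc.py
```

```text
t 14.4 tool yaw -28.44 bolt->tcp in tool xy mm [134.1  19. ] z 0.0657 F tool [ 3.41  8.64 -2.67] joints [ 11.  32.  -7.   0. -51.  51.]
```

Firm at about 8.2 N. Release, lift and look.

Request:
step_arm:
  linear:
    - [0, 4, 0]
    - [0, 8, 0]
    - [0, 12, 0]
    - [0, 0, -40]
    - [0, 0, -50]
    - [0, 0, -50]
    - [0, 30, 0]
    - [0, 0, 0]
  delta_rot:
    - [0, 0, 0]
    - [0, 0, 0]
    - [0, 0, 0]
    - [0, 0, 0]
    - [0, 0, 0]
    - [0, 0, 0]
    - [0, 0, 0]
    - [0, 0, 0]
  grip: [0, 0, 0, 0, 0, 0, 0, 0]

```text
time_s: 15.4
tcp_pos: [0.6235, -0.0866, 0.2064]
ee_rot: [[0.879, -0.476, 0.002], [-0.476, -0.879, 0.001], [0.001, -0.002, -1.0]]
wrist_force: [0.9, 0.6, 0.7]
gripper_width: 0.009
gripper_force: 0.0
```

```bash
python3 arc.py; python3 - <<'E'
from h import *
s,w=wcap(); C={n:capture(n) for n in("scene","side")}
b=C["side"]["img"][130:260,150:340,::-1]; a=C["scene"]["img"][130:260,180:370,::-1]
f=lambda i:cv2.resize(i,(400,274),interpolation=cv2.INTER_CUBIC)
g=cv2.resize(w["img"][...,::-1],(400,300))
cv2.imwrite("pics/fin.png",cv2.vconcat([cv2.hconcat([f(a),f(b)]),cv2.copyMakeBorder(g,0,0,0,400,0)]))
C["wrist"]=w
for n,c in C.items():
    for l,z in dict(clamp_tip=.052,stop_post=.052,handle_grip=.082,lever_tip=.105,lever_pivot=.105).items():
        print(n,l,[(at_z(c,q["point"],z).round(4)[:2],round(q["score"],2)) for q in landmark_of(n,l)[:2]])
E
```

```text
t 15.4 tool yaw -28.45 bolt->tcp in tool xy mm [133.9  71.7] z 0.2064 F tool [ 0.5  -1.   -0.71] joints [  7.  23.  -0.  -0. -66.  55.]
scene clamp_tip [(array([0.4921, 0.0582]), 0.55)]
scene stop_post [(array([0.5069, 0.2042]), 0.68), (array([0.4999, 0.0438]), 0.5)]
scene handle_grip [(array([ 0.6576, -0.0375]), 0.89)]
scene lever_tip [(array([0.5359, 0.0364]), 0.53)]
scene lever_pivot [(array([0.5724, 0.0328]), 0.49)]
side clamp_tip [(array([0.4987, 0.044 ]), 0.62)]
side stop_post [(array([0.4909, 0.0321]), 0.6), (array([ 0.4977, -0.385 ]), 0.21)]
side handle_grip [(array([ 0.6472, -0.0243]), 0.77)]
side lever_tip [(array([0.5357, 0.049 ]), 0.62)]
side lever_pivot [(array([0.564 , 0.0297]), 0.5)]
wrist clamp_tip []
wrist stop_post []
wrist handle_grip [(array([ 0.6512, -0.038 ]), 0.56)]
wrist lever_tip [(array([ 0.6439, -0.2689]), 0.59)]
wrist lever_pivot []
```

View pics/fin.png

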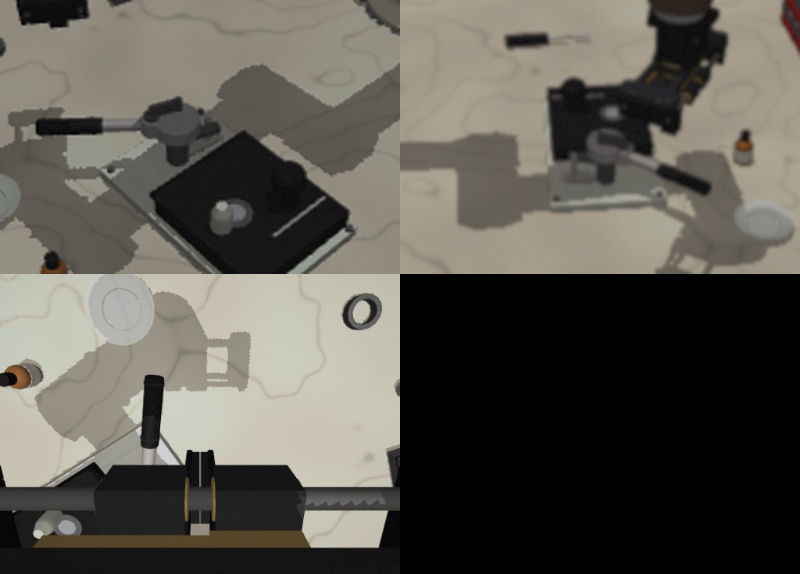

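In the scene crop the finger at (210,128) is off the stage and against the post at (202,115), and the tab at (165,105) lies to the left (loosen). Nothing else has been disturbed and the arm is clear.

```bash
python3 -c "
from station import *
print(finish_job())"
```

```text
the job is handed in; nothing more can be done
None
```

The job is handed in: the lever is at loosen, the clamp finger is off the stage and rests against the stop post after a push of about 8 N (highest reading 8.6 N, or 9.3 N with the sideways force along the handle counted), and the arm is clear.

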